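Probe the paper dry box

TASK

Lift the hinged lid of the blue file box gently all the way back onto its stop and leave it there. Then take the humidity probe by its square head out of its stand and lower its stem upright through the middle of the steel guide in the box's deck, without the probe ever touching the box, until about 60 mm of the stem is below the guide's mouth. Finish still holding the probe there, steady and centred, and leave the mug, the pin tin and the stapler alone.

Things in the scene. Friction and masses are not known exactly. Their poses are not given: they have to be found in the camera images.
- filebox: Blue plastic file box, fixed: 250 mm along its x, 170 mm along its y, 115 mm high. Origin: centre of its underside; z up. The lid is hinged along its +y rim, the lid's bar handle is on the -y side. Inside, a black deck 94 mm above the underside (21 mm below the rim) carries the steel guide; the only other thing there is a white round cap 52 mm wide, 11 mm high at x +62, y +15 mm.
- guide_mouth (a point): Centre of the upper mouth of the steel guide bushing, at x -30, y -10, z +98 mm in the box's frame (4 mm above the deck). Its round bore is 26 mm in diameter and 24 mm long, straight down; the bushing is 40 mm across outside. Below it the box is empty down to its floor, 93 mm under the mouth.
- lid (a joint): Angle of the lid: 0 = closed (flat on the rim), growing as it opens; 1.85 rad = on its stop, leaning back past upright. It starts closed or a little ajar. The lid weighs about 0.28 kg; the hinge is stiff (0.4 N m of friction), so the lid stays where it is left. Lifting takes about 4 N at the bar.
- lid_bar (a point): Middle of the round steel bar of the lid's loop handle: 10 mm thick, 100 mm long, parallel to the hinge (along the box's x), in the plane of the lid, 36 mm out from its free edge with open space between. Moves with the lid, 210 mm from the hinge axis (4.5 mm above the hinge at angle 0, so 120 mm above the cart top).
- lid_hinge (a point): Middle of the lid's hinge axis: y +87 mm, z 115.5 mm in the box's frame, axis along the box's x. The lid panel is 256 x 174 x 7 mm.
- probe: Humidity probe, about 85 g, upright in its stand, its tip 15 mm above the cart top. Origin: the tip of the stem (lowest point), z up to the head. Round steel stem 10 mm in diameter from z 0 to 90 mm; grey collar 28 mm in diameter, z 90 to 96 mm; square head 26 x 26 mm, z 96 to 148 mm, its flat sides facing the probe's x and y.
- probe_head (a point): Centre of the probe's square head, 122 mm above the tip of the stem.
- stand: Fixed weighted stand of the probe: round foot 76 mm in diameter, 10 mm high, with a tube 35 mm across, its top 105 mm above the cart top. The stem hangs loosely in the 18 mm bore, the collar rests on the tube. Origin: centre of the underside.
- mug: Pale ceramic mug, 80 mm across, 92 mm high, handle at its +y; origin at the centre of its underside. To be left alone.
- pin_tin: Red round push-pin tin, 63 mm across, 33 mm high; origin at the centre of its underside. To be left alone.
- stapler: Silver stapler, 135 x 38 mm, about 60 mm high; origin at the centre of its underside. To be left alone.
Mind the look-alikes: they are no part of the job. There is more than one size of the probe; the job needs the middle-sized. There is more than one size of the stand; the one meant has the size given above.

How it is judged:
By the outcome, as a careful person would: the job done as asked, in the order asked, and still so for the second after the job is handed in, while the arm keeps its last pose, push and grip.
It also fails if it takes over 69 s, if anything falls off the work surface, if the arm or the gripper's body presses on something with over 40 N, if the wrist force passes 120 N, or if a joint passes its speed limit or range.

ROBOT

A 6-joint arm with a two-finger parallel gripper is mounted at the origin on the work surface. World frame = base frame: x ahead of the robot, y to its left, z up, the work surface at z = 0. Lengths are in m, angles in rad, forces in N, time in s.
With the tool pointing down it reaches from about 0.35 to 0.85 m from the base axis. Payload 8.1 kg.
Tool frame: the origin (TCP) lies at the very end of the fingers, on their centre line; the grasp point (between the pads) lies 19 mm behind it; z points along the fingers, y is the line along which they close (so a half turn about z gives the same grasp; the last joint's range is limited). The gripper opens to 93 mm and grips with 3 to 60 N. Pads are 15 mm wide; open, the fingers measure 128 mm over their backs; the gripper's body (75 mm by 188 mm) begins 65 mm behind the grasp point.
Start: joints at [1.018, 0.13, 1.488, -0, 1.523, -0.085], TCP at [0.271, 0.536, 0.219] pointing down, gripper open.
Joint ranges: [-2.96, 2.96], [-0.89, 2.26], [0.02, 2.5], [-1.34, 4.48], [0, 2.73], [-2.66, 2.66]. Speed limits (rad/s): [2.39, 2.39, 2.79, 3.14, 3.14, 3.14].

INTERFACE

Orientations are given as a rotation vector (axis times angle).
In Python, from plant import robot gives the robot as it stands. The module is installed in compiled form; this text tells all that it offers.
- The arm moves only by the tool play_rows, never from a script. Its argument "increments" is text: rows parted by semicolons, each of 5 numbers parted by spaces: the shift along the tool's x, y, z in mm, then the turn about the tool's z in degrees, then the closure, from -1 (fully open) to 1 (shut). In form: dx dy dz yaw claw; .... A call has 1 to 20 rows; each row is the pose to reach, as a shift and turn from the pose commanded when the call began, along the tool's axes at that moment; what a row does not reach only later rows make up. A row lasts 1/10 s, in which the tool goes at most 50 mm and 8.59 degrees, less where a joint would pass 70% of its speed; a pose out of reach is approached as far as the arm can. A call with a gripper value outside its range is refused whole. The fingers move at their own pace and stop on an object; "force" is the grip in N (left out, the last holds). Time passes only in rows, so rows that repeat a pose let the fingers close. It gives the time, the measured TCP pose, the force, the opening and the grip force at its end, in the units of the state.
- robot.read_state(): the state, without advancing time (a new reading comes with each control period).
- robot.read_camera(name): name is "scene" or "top"; returns the picture (384x512x3 uint8, blue, green, red); there is no depth.
- robot.calibration(name): a dict with "vertical_fov" (degrees; the focal length in pixels is half the picture's height over the tangent of half this angle, whatever the lens; pixels are square), "cx", "cy" (the principal point, pixels), "rvec" (rotation vector, rad) and "tvec" (3), from world to camera coordinates, as OpenCV has them. Camera axes: x right, y down, z forward; pixel columns grow to the right and rows downward; lengths in m; the calibration is good to about 2 mm. A picture is of the moment at which its call begins. calibration takes no time and is no camera call.
- robot.close_job(): hands the job in; it is judged then, once.
Trained networks look in the newest picture that a camera, given by its name, has taken for a name from the list of things; names that differ only in an ending like _2 or _b are one class to them, and where a whole thing is asked for, a point or a joint stands for the part that bears it (a point fixed in the world has none). Each returns a list of dicts, best first, with "conf" (0 to 1); they miss things now and then, are a little off and sometimes report something else, mostly with a low value. They report only what shows in the picture. A call takes as long as a camera call. They do not tell look-alikes from the thing itself.
- robot.recognise(camera, query): "centre" ([x, y, z] in m, in world coordinates, good to about 4 mm: the middle of the surface that is visible of it).
- robot.regions_of(camera, query): "pixels" (384x512 bool, what is visible of it).
- robot.landmark_of(camera, query): "centre" ([x, y, z] in m, in world coordinates, good to about 4 mm: a listed point, or the origin of a listed thing).
The state is a dict: "t": time; "q": joint angles; "dq": joint speeds; "joint_torque": joint torques, N m; "tool_pos": TCP position; "orientation": TCP orientation; "force": force on the tool from outside, world axes, zero at the start; "wrist_torque": the same for the moment, N m; "opening": finger opening in m; "gripper_force": force on a finger pad.
Only numpy, scipy, OpenCV 4.12 (cv2) and the standard library are available. Lean on these libraries where they do the work, as an engineer would, in place of code of your own. Each camera call takes 0.05 s, during which the arm holds its last target. There are 200 camera calls.

## Working session

There is one attempt and no reset: what is moved stays moved. The work goes in short steps, Python scripts to look and compute and a tool call to move; the robot and the scene stay as the last step left them, time stands still between calls to the robot, and variables do not carry over. Pictures are saved under pics/ and viewed, at most 10 in all, crops included, and the job is handed in when it is done.

Besides the shell and the picture viewer there is one more tool, called after ">>>" as name(argument=value, ...) on one line, values as JSON. play_rows: Moves the arm, as the interface text tells. Its arguments: {"type":"object","properties":{"increments":{"type":"string"},"force":{"type":"number"}},"required":["increments"]}

```bash
mkdir -p pics; cat > h.py <<'E'
import numpy as np, cv2
from plant import robot
from scipy.spatial.transform import Rotation as R
def cam(n):
    c=robot.calibration(n); f=192/np.tan(np.radians(c["vertical_fov"])/2)
    K=np.array([[f,0,c["cx"]],[0,f,c["cy"]],[0,0,1]]); return K,np.array(c["rvec"],float),np.array(c["tvec"],float)
def proj(n,P):
    K,r,t=cam(n); return cv2.projectPoints(np.atleast_2d(np.array(P,float)),r,t,K,None)[0][:,0]
def ray(n,uv,z):
    K,r,t=cam(n); Rm=cv2.Rodrigues(r)[0]; C=-Rm.T@t
    d=Rm.T@np.linalg.inv(K)@np.array([uv[0],uv[1],1.]); return C+d*(z-C[2])/d[2]
def snap(n,f):
    im=robot.read_camera(n); cv2.imwrite("pics/"+f,im); return im
E
python3 - <<'E'
from h import *
a=snap("scene","s0.png");b=snap("top","t0.png")
np.set_printoptions(precision=4,suppress=True)
s=robot.read_state(); print(s["t"],s["tool_pos"],s["orientation"],s["force"],s["opening"])
for n in("scene","top"):
    print(n,robot.calibration(n))
    for q in("filebox","guide_mouth","lid_bar","lid_hinge","probe","probe_head","stand","mug","pin_tin","stapler"):
        print(n,q,[(np.round(d["centre"],4).tolist(),round(d["conf"],2)) for d in robot.landmark_of(n,q)])
print(robot.read_state()["t"])
E
```

```text
0.1 [0.2703 0.5351 0.2177] [-0.728  -3.0556  0.0024] [ 0.1735  0.097  -0.3135] 0.09297561798994176
scene {'vertical_fov': 56.53821204167474, 'cx': 258.51706025269857, 'cy': 190.73647683282533, 'rvec': array([ 2.2208,  0.839 , -0.3713]), 'tvec': array([-0.4055, -0.2528,  1.2007])}
scene filebox [([0.4881, 0.0414, 0.002], 0.75)]
scene guide_mouth [([0.4575, 0.0358, 0.0992], 0.68)]
scene lid_bar [([0.4826, -0.0784, 0.1736], 0.58)]
scene lid_hinge [([0.4867, 0.129, 0.1137], 0.94)]
scene probe [([0.5325, -0.4068, -0.0037], 0.83), ([0.4367, -0.3155, -0.0017], 0.6)]
scene probe_head [([0.5337, -0.3046, 0.1363], 0.83), ([0.5302, -0.4049, 0.1737], 0.67), ([0.4346, -0.3139, 0.0903], 0.64)]
scene stand [([0.5368, -0.3059, 0.0009], 0.86), ([0.596, -0.2021, -0.0006], 0.69)]
scene mug [([0.7149, -0.2746, -0.0027], 0.7)]
scene pin_tin [([0.8146, -0.0394, 0.0014], 0.67)]
scene stapler [([0.7814, 0.2004, 0.0003], 0.95), ([0.8153, -0.0369, 0.0019], 0.71), ([0.5361, -0.3068, 0.0021], 0.3)]
top {'vertical_fov': 57.544606101752706, 'cx': 251.99071757642537, 'cy': 193.54086059834796, 'rvec': array([ 2.2029, -2.1454,  0.0365]), 'tvec': array([-0.0879,  0.6198,  0.9686])}
top filebox [([0.4887, 0.0401, -0.0003], 0.58)]
top guide_mouth [([0.5341, -0.3065, 0.1371], 0.53)]
top lid_bar [([0.4783, -0.0786, 0.1714], 0.82)]
top lid_hinge [([0.4862, 0.1294, 0.1128], 0.8)]
top probe [([0.5321, -0.4096, 0.0026], 0.63), ([0.5319, -0.3039, 0.0162], 0.61), ([0.4391, -0.3141, 0.0008], 0.58)]
top probe_head [([0.5343, -0.4072, 0.1736], 0.95), ([0.4367, -0.3143, 0.0905], 0.64), ([0.5354, -0.3069, 0.1359], 0.51)]
top stand [([0.534, -0.3036, -0.002], 0.78), ([0.5937, -0.2045, -0.0013], 0.6)]
top mug [([0.7177, -0.2761, 0.0008], 0.88)]
top pin_tin [([0.8122, -0.0409, -0.0011], 0.89)]
top stapler [([0.7797, 0.2041, -0.0005], 0.84)]
1.1
```

View pics/s0.png

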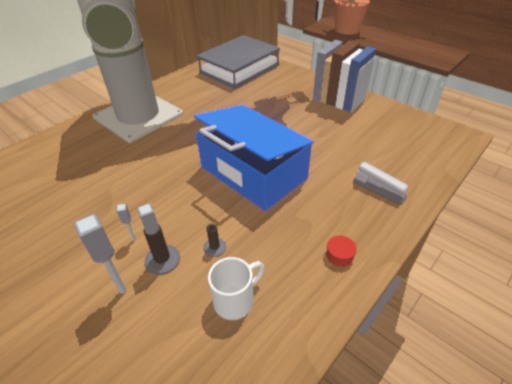

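View pics/t0.png

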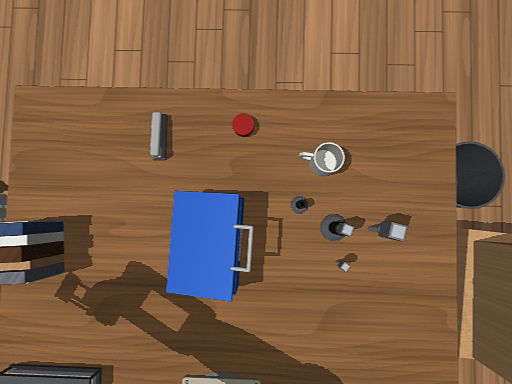

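```bash
cat > boxmodel.py <<'E'
from h import *
def box(x,y,yaw,P):
    c,s=np.cos(yaw),np.sin(yaw); P=np.atleast_2d(np.array(P,float))
    return np.c_[x+c*P[:,0]-s*P[:,1], y+s*P[:,0]+c*P[:,1], P[:,2]]
def lidpt(th,lx,d,h=0):  # box-frame point on the lid: d from hinge, h above plane
    return [lx, .087-d*np.cos(th)+h*np.sin(th)*0-h*-np.sin(th)*0 , .1155+d*np.sin(th)+h*np.cos(th)]
E
python3 - <<'E'
from boxmodel import *
b=cv2.imread("pics/t0.png"); a=cv2.imread("pics/s0.png")
# bar pixel line fit: bright low-saturation pixels near the handle (top view)
hsv=cv2.cvtColor(b,cv2.COLOR_BGR2HSV)
x,y,yaw,th=.4884,.0408,-.03,.247
for n,im in(("top",b),("scene",a)):
    pts=box(x,y,yaw,[lidpt(th,sx*.05,.21,.0045) for sx in(-1,0,1)]+[[sx*.125,sy*.085,.0] for sx in(-1,1) for sy in(-1,1)]+[lidpt(th,sx*.128,.174) for sx in(-1,1)]+[lidpt(th,sx*.128,0) for sx in(-1,1)])
    uv=proj(n,pts); print(n,np.round(uv,1).tolist())
    h=proj(n,[[.534,-.306,.163],[.534,-.306,.015]]); print(h)
    big=cv2.resize(im,None,fx=4,fy=4,interpolation=cv2.INTER_CUBIC)
    for p in np.r_[uv,h]: cv2.circle(big,tuple(np.int32((p+.5)*4)),3,(0,255,255),-1)
    if n=="top": A=big[180*4:310*4,158*4:258*4]; B=big[205*4:280*4,310*4:410*4]
    else: C=big[90*4:210*4,185*4:315*4]
cv2.imwrite("pics/c1.png",np.hstack([cv2.resize(A,(400,520)),np.vstack([B,np.zeros((220,400,3),np.uint8)])]))
cv2.imwrite("pics/c2.png",C)
E
```

```text
top [[249.1, 268.7], [250.3, 247.3], [251.5, 226.1], [238.7, 285.6], [179.2, 281.8], [243.9, 197.6], [185.3, 194.3], [232.8, 300.0], [239.2, 192.9], [167.5, 291.6], [174.7, 190.3]]
[[347.86803824 229.09390113]
 [334.94482908 227.11724927]]
scene [[201.6, 131.8], [215.9, 140.4], [231.1, 149.6], [200.6, 167.1], [243.4, 140.5], [266.0, 211.7], [308.5, 177.6], [192.9, 118.1], [268.2, 162.1], [241.4, 106.6], [313.9, 143.3]]
[[144.64015906 210.00366734]
 [160.8213986  256.55023354]]
```

View pics/c1.png

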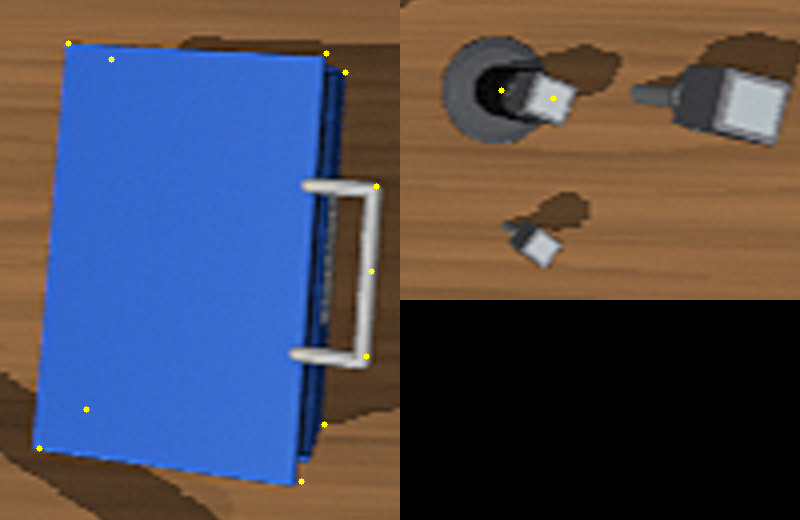

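```bash
cat >> h.py <<'E'
def goto(target,yaw_deg):
    """shift in tool axes (mm) and turn (deg) to TCP target with tool y at world angle yaw_deg (mod 180)"""
    s=robot.read_state(); M=R.from_rotvec(s["orientation"]).as_matrix()
    cur=np.degrees(np.arctan2(M[1,1],M[0,1])); d=-((yaw_deg-cur+90)%180-90)
    print("t",round(s["t"],2),"pos",np.round(s["tool_pos"],4),"ytool",round(cur,2),"F",np.round(s["force"],1),"open",round(s["opening"],4),"q",np.round(s["q"],2))
    print("  shift",np.round(M.T@(np.array(target)-s["tool_pos"])*1000,1),"turn",round(d,2))
E
python3 - <<'E'
from boxmodel import *
B=box(.4884,.0408,-.03,[lidpt(.247,0,.21,.0045)])[0]; print(B)
goto([B[0],B[1],.25],88.3)
im=cv2.imread("pics/t0.png")[215:245,334:362]
g=cv2.resize(im,None,fx=8,fy=8,interpolation=cv2.INTER_CUBIC)
m=((g.min(2)>150)*255).astype(np.uint8)
c=max(cv2.findContours(m,0,1)[0],key=cv2.contourArea)
r=cv2.minAreaRect(c); bx=(cv2.boxPoints(r))/8-.44+[334,215]
W=np.array([ray("top",p,.163) for p in bx]); print(r,np.round(W,4).tolist(),W.mean(0),[np.degrees(np.arctan2(*(W[i+1]-W[i])[[1,0]])) for i in range(3)])
E
```

```text
[ 0.48490173 -0.07577408  0.17120761]
t 1.1 pos [0.2705 0.5356 0.2187] ytool 63.2 F [-0.2 -0.1 -0.4] open 0.0933 q [ 1.02  0.13  1.49  0.    1.52 -0.09]
  shift [-467.  -449.   -31.4] turn -25.1
((110.56411743164062, 119.57292938232422), (73.97256469726562, 71.9748764038086), 22.109447479248047) [[0.5268, -0.2908, 0.163], [0.5468, -0.2986, 0.163], [0.5391, -0.3189, 0.163], [0.5192, -0.3111, 0.163]] [ 0.53300008 -0.30485674  0.163     ] [np.float64(-21.283527815266574), np.float64(-110.72377030682007), np.float64(158.64520746925672)]
```

>>> play_rows(increments="-30 -28 -31 -2 0.48;-60 -58 -31 -6 0.48;-100 -96 -31 -10 0.48;-140 -134 -31 -14 0.48;-175 -168 -31 -18 0.48;-210 -202 -31 -22 0.48;-245 -236 -31 -25.1 0.48;-280 -270 -31 -25.1 0.48;-315 -303 -31 -25.1 0.48;-350 -337 -31 -25.1 0.48;-385 -370 -31 -25.1 0.48;-415 -399 -31 -25.1 0.48;-440 -423 -31 -25.1 0.48;-457 -439 -31 -25.1 0.48;-467 -449 -31 -25.1 0.48;-467 -449 -31 -25.1 0.48;-467 -449 -31 -25.1 0.48;-467 -449 -31 -25.1 0.48", force=10)

```text
t: 2.9
tool_pos: [0.4847, -0.0746, 0.2497]
orientation: [0.045, 3.141, 0.0]
force: [0.0, -1.0, 0.2]
opening: 0.0243
gripper_force: 0.0
```

```bash
python3 - <<'E'
from h import *
goto([.4849,-.0762,.1525],88.3)
a=snap("scene","s1.png");b=snap("top","t1.png")
cv2.imwrite("pics/c3.png",np.hstack([cv2.resize(a[60:210,160:320],(400,375)),cv2.resize(b[170:320,160:320],(400,375))]))
E
```

```text
t 2.9 pos [ 0.4847 -0.0746  0.2497] ytool 88.37 F [ 0.  -1.   0.2] open 0.0243 q [-0.26 -0.18  1.74  0.    1.58 -1.8 ]
  shift [-0.2 -1.6 97.2] turn 0.07
```

View pics/c3.png

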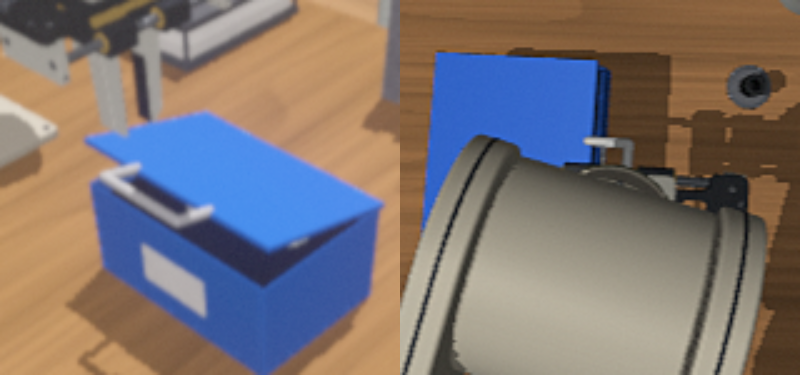

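>>> play_rows(increments="0 -1.5 20 0 0.48;0 -1.5 45 0 0.48;0 -1.5 65 0 0.48;0 -1.5 75 0 0.48;0 -1.5 83 0 0.48;0 -1.5 90 0 0.48;0 -1.5 95 0 0.48;0 -1.5 97 0 0.48;0 -1.5 97 0 0.48")

```text
t: 3.9
tool_pos: [0.485, -0.0773, 0.1528]
orientation: [0.047, 3.141, -0.0]
force: [-0.1, 0.4, 0.7]
opening: 0.0241
gripper_force: 0.0
```

>>> play_rows(increments="0 0 0 0 0.7;0 0 0 0 1;0 0 0 0 1;0 0 0 0 1;0 0 0 0 1;0 0 0 0 1", force=10)

```text
t: 4.5
tool_pos: [0.4851, -0.0748, 0.1524]
orientation: [0.045, 3.141, 0.007]
force: [3.1, 12.0, -2.1]
opening: 0.0097
gripper_force: 10.0
```

```bash
python3 - <<'E'
from h import *
goto([.4849,-.0762,.1525],88.3); print(robot.read_state()["gripper_force"])
E
```

```text
t 4.5 pos [ 0.4851 -0.0748  0.1524] ytool 88.36 F [ 3.1 12.  -2.1] open 0.0097 q [-0.26 -0.13  1.87  0.    1.4  -1.8 ]
  shift [ 0.2 -1.4 -0.1] turn 0.06
10.019448548555374
```

```bash
python3 - <<'E'
import numpy as np
r=210.05
for st in(np.r_[.2513,.27,.30,.34,.385,.43,.48,.53,.58,.63,.68,.73,.78,.83,.88,.92,.95,.97],np.r_[.97,.99,1.03,1.08,1.13,1.18,1.23,1.28,1.33,1.38,1.43,1.48,1.53,1.58,1.62,1.65,1.66],np.r_[1.66,1.67,1.69,1.71,1.73,1.75,1.77,1.785,1.80,1.815,1.83,1.84,1.85,1.86,1.87,1.88]):
    print(";".join("0 %.0f %.0f 0 1"%(r*(np.cos(st[0])-np.cos(a)),-r*(np.sin(a)-np.sin(st[0]))) for a in st[1:]))
E
```

```text
0 1 -4 0 1;0 3 -10 0 1;0 5 -18 0 1;0 9 -27 0 1;0 13 -35 0 1;0 17 -45 0 1;0 22 -54 0 1;0 28 -63 0 1;0 34 -72 0 1;0 40 -80 0 1;0 47 -88 0 1;0 54 -95 0 1;0 62 -103 0 1;0 70 -110 0 1;0 76 -115 0 1;0 81 -119 0 1;0 85 -121 0 1
0 3 -2 0 1;0 11 -7 0 1;0 20 -12 0 1;0 29 -17 0 1;0 39 -21 0 1;0 49 -25 0 1;0 59 -28 0 1;0 69 -31 0 1;0 79 -33 0 1;0 89 -35 0 1;0 100 -36 0 1;0 110 -37 0 1;0 121 -37 0 1;0 129 -37 0 1;0 135 -36 0 1;0 137 -36 0 1
0 2 0 0 1;0 6 1 0 1;0 10 1 0 1;0 15 2 0 1;0 19 3 0 1;0 23 3 0 1;0 26 4 0 1;0 29 5 0 1;0 32 5 0 1;0 35 6 0 1;0 37 7 0 1;0 39 7 0 1;0 41 8 0 1;0 43 8 0 1;0 45 9 0 1
```

Offset +2.5 mm in y to relax the preload.

>>> play_rows(increments="0 3.5 -4 0 1;0 5.5 -10 0 1;0 7.5 -18 0 1;0 11.5 -27 0 1;0 15.5 -35 0 1;0 19.5 -45 0 1;0 24.5 -54 0 1;0 30.5 -63 0 1;0 36.5 -72 0 1;0 42.5 -80 0 1;0 49.5 -88 0 1;0 56.5 -95 0 1;0 64.5 -103 0 1;0 72.5 -110 0 1;0 78.5 -115 0 1;0 83.5 -119 0 1;0 87.5 -121 0 1", force=12)

```text
t: 6.2
tool_pos: [0.4882, 0.0106, 0.2742]
orientation: [0.046, 3.139, -0.0]
force: [7.2, -1.0, -4.6]
opening: 0.0093
gripper_force: 12.0
```

```bash
python3 - <<'E'
from h import *
goto([.491,.1285-.2100*np.cos(.97),.1155+.21*np.sin(.97)-.019],88.3)
print([ (d["centre"].tolist() if hasattr(d["centre"],"tolist") else d["centre"],d["conf"]) for d in (robot.read_camera("scene"),robot.landmark_of("scene","lid_bar"))[1]])
E
```

```text
t 6.2 pos [0.4882 0.0106 0.2742] ytool 88.31 F [ 7.2 -1.  -4.6] open 0.0093 q [-0.08 -0.19  1.71  0.    1.63 -1.62]
  shift [-2.8 -0.7  4.5] turn 0.01
[([0.491, 0.0063, 0.2911], 0.79)]
```

>>> play_rows(increments="-1 3 -2 0 1;-2 11 -7 0 1;-2 20 -12 0 1;-2 29 -17 0 1;-2 39 -21 0 1;-2 49 -25 0 1;-2 59 -28 0 1;-2 69 -31 0 1;-2 79 -33 0 1;-2 89 -35 0 1;-2 100 -36 0 1;-2 110 -37 0 1;-2 121 -37 0 1;-2 129 -37 0 1;-2 135 -36 0 1;-2 137 -36 0 1")

```text
t: 7.9
tool_pos: [0.4941, 0.1479, 0.31]
orientation: [0.046, 3.14, 0.001]
force: [5.8, -2.4, 2.9]
opening: 0.0097
gripper_force: 12.0
```

```bash
python3 - <<'E'
from h import *
goto([.494,.1285-.2100*np.cos(1.871),.1155+.21*np.sin(1.871)-.019],88.3)
a=robot.read_camera("scene")
print([(np.round(d["centre"],4),d["conf"]) for d in robot.landmark_of("scene","lid_bar")])
E
```

```text
t 7.9 pos [0.4941 0.1479 0.31  ] ytool 88.33 F [ 5.8 -2.4  2.9] open 0.0097 q [ 0.19 -0.12  1.57  0.    1.69 -1.35]
  shift [ 1.4 42.7 12.9] turn 0.03
[(array([0.4945, 0.1457, 0.3285]), 0.9)]
```

>>> play_rows(increments="-1 2 0 0 1;-1 6 1 0 1;-1 10 2 0 1;-1 15 2 0 1;-1 19 3 0 1;-1 23 4 0 1;-1 26 5 0 1;-1 29 6 0 1;-1 32 7 0 1;-1 34 8 0 1;-1 36 8 0 1;-1 37 9 0 1;-1 38 9 0 1;-1 39 9 0 1")

```text
t: 9.4
tool_pos: [0.4958, 0.1867, 0.3014]
orientation: [0.046, 3.14, 0.002]
force: [1.3, -1.1, 7.9]
opening: 0.0099
gripper_force: 12.0
```

>>> play_rows(increments="0 1 0 0 1;0 2 0 0 1;0 3 0 0 1;0 4 1 0 1;0 5 1 0 1;0 5 1 0 1;0 5 1 0 1")

```text
t: 10.1
tool_pos: [0.496, 0.1899, 0.3004]
orientation: [0.048, 3.141, -0.003]
force: [0.8, -8.3, 10.4]
opening: 0.0097
gripper_force: 12.0
```

```bash
python3 - <<'E'
from h import *
goto([.494,.1285-.2100*np.cos(1.871),.1155+.21*np.sin(1.871)-.019],88.3)
a=robot.read_camera("scene")
print([(np.round(d["centre"],4),d["conf"]) for d in robot.landmark_of("scene","lid_bar")])
E
```

```text
t 10.1 pos [0.496  0.1899 0.3004] ytool 88.23 F [ 0.8 -8.3 10.4] open 0.0097 q [ 0.27 -0.08  1.55 -0.    1.67 -1.27]
  shift [2.  0.7 3.3] turn -0.07
[(array([0.4956, 0.1861, 0.3174]), 0.84), (array([ 0.8183, -0.0406,  0.0009]), 0.51)]
```

>>> play_rows(increments="0 1 0 0 1;0 2 -1 0 1;0 3 -2 0 1;0 3 -2 0 1;0 3 -2 0 1")

```text
t: 10.7
tool_pos: [0.4958, 0.19, 0.3005]
orientation: [-0.052, -3.139, 0.011]
force: [1.8, -18.8, 1.5]
opening: 0.0096
gripper_force: 12.0
```

```bash
python3 - <<'E'
from boxmodel import *
goto([.494,.1285-.2100*np.cos(1.871),.1155+.21*np.sin(1.871)-.019],88.3)
a=snap("scene","s2.png")
r=robot.regions_of("scene","lid"); print(len(r))
big=cv2.resize(a[30:210,150:350],(800,720))[:600]
for th,c in((1.85,(0,255,255)),(1.75,(0,0,255))):
    for p in proj("scene",box(.4884,.0415,-.03,[lidpt(th,x,d) for x in(-.128,.128) for d in(0,.174)]+[lidpt(th,x,.21) for x in(-.05,.05)])): cv2.circle(big,tuple(np.int32((p+.5-[150,30])*4)),3,c,-1)
cv2.imwrite("pics/c4.png",big)
E
```

```text
t 10.7 pos [0.4958 0.19   0.3005] ytool 88.09 F [  1.8 -18.8   1.5] open 0.0096 q [ 0.27 -0.07  1.55 -0.01  1.67 -1.26]
  shift [1.8 0.6 3.4] turn -0.21
1
```

View pics/c4.png

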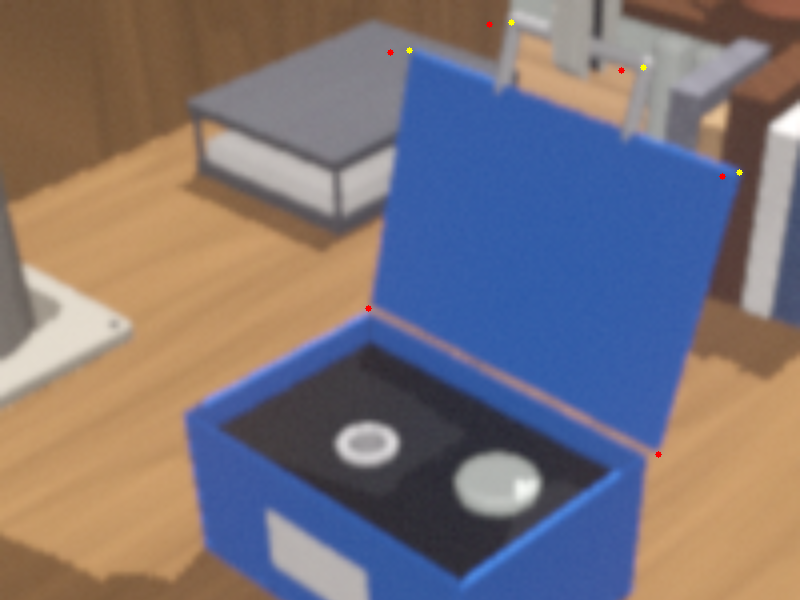

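>>> play_rows(increments="0 -1.5 0 0 1;0 -3 0 0 1;0 -3 0 0 1;0 -3 0 0 0.6;0 -3 0 0 0.4;0 -3 0 0 0.4;0 -3 0 0 0.4;0 -3 -8 0 0.4;0 -3 -25 0 0.4;0 -3 -50 0 0.4;0 -3 -60 0 0.4;0 -3 -60 0 0.4")

```text
t: 12.0
tool_pos: [0.4966, 0.1913, 0.364]
orientation: [0.046, 3.137, 0.002]
force: [0.3, 0.1, 1.2]
opening: 0.0276
gripper_force: 0.0
```

```bash
python3 - <<'E'
from boxmodel import *
goto([.534,-.305,.26],-20.5)
goto([.534,-.305,.26],88.3)
a=robot.read_camera("scene")
print([(np.round(d["centre"],4),d["conf"]) for d in robot.landmark_of("scene","lid_bar")])
for q in("guide_mouth","lid_hinge","filebox"):print(q,[(np.round(d["centre"],4),d["conf"]) for d in robot.landmark_of("scene",q)])
E
```

```text
t 12.0 pos [0.4966 0.1913 0.364 ] ytool 88.3 F [0.3 0.1 1.2] open 0.0276 q [ 0.27 -0.07  1.43  0.    1.78 -1.27]
  shift [ -51.7 -495.1  103.6] turn -71.2
t 12.0 pos [0.4966 0.1913 0.364 ] ytool 88.3 F [0.3 0.1 1.2] open 0.0276 q [ 0.27 -0.07  1.43  0.    1.78 -1.27]
  shift [ -51.7 -495.1  103.6] turn 0.0
[(array([0.4928, 0.1871, 0.3191]), 0.86)]
guide_mouth [(array([0.4575, 0.0374, 0.0968]), 0.97), (array([ 0.7131, -0.2737,  0.0015]), 0.57)]
lid_hinge [(array([0.4866, 0.1246, 0.1161]), 0.56), (array([0.4588, 0.0381, 0.1017]), 0.53), (array([ 0.4873,  0.0399, -0.0007]), 0.28)]
filebox [(array([0.4866, 0.0402, 0.001 ]), 0.96), (array([ 0.5384, -0.3079,  0.0025]), 0.52)]
```

>>> play_rows(increments="-3 -25 0 5 0.3;-8 -60 0 13 0;-12 -100 5 21 -0.2;-16 -140 10 29 -0.2;-20 -180 15 37 -0.2;-24 -220 20 45 -0.2;-28 -260 30 53 -0.2;-32 -300 40 61 -0.2;-36 -340 50 69 -0.2;-40 -380 60 77 -0.2;-44 -420 70 85 -0.2;-48 -450 80 93 -0.2;-50 -475 90 101 -0.2;-51.7 -490 98 106 -0.2;-51.7 -495 103 108.8 -0.2;-51.7 -495 103 108.8 -0.2;-51.7 -495 103 108.8 -0.2;-51.7 -495 103 108.8 -0.2")

```text
t: 14.05
tool_pos: [0.533, -0.3048, 0.2589]
orientation: [2.58, 1.793, 0.0]
force: [0.1, 0.4, -0.2]
opening: 0.0556
gripper_force: 0.0
```

```bash
python3 - <<'E'
from boxmodel import *
goto([.534,-.305,.118],-20.5)
a=snap("scene","s3.png");b=snap("top","t3.png")
for n in("scene","top"):
  for q in("probe_head","stand","guide_mouth"): print(n,q,[(np.round(d["centre"],4),round(d["conf"],2)) for d in robot.landmark_of(n,q)])
goto([.534,-.305,.118],-20.5)
print(proj("top",[[.533,-.305,.163]]),proj("scene",[[.533,-.305,.163],[.533,-.305,.111]]))
A=cv2.resize(a[160:300,60:260],(800,560)); cv2.imwrite("pics/c5.png",A)
E
```

```text
t 14.05 pos [ 0.533  -0.3048  0.2589] ytool -20.4 F [ 0.1  0.4 -0.2] open 0.0556 q [-0.6   0.15  1.39  0.    1.6  -0.25]
  shift [1.000e-01 1.000e+00 1.409e+02] turn 0.1
scene probe_head [(array([ 0.5321, -0.3054,  0.1365]), 0.96), (array([ 0.5335, -0.4063,  0.1758]), 0.83), (array([ 0.4309, -0.3177,  0.0906]), 0.81)]
scene stand [(array([ 0.5383, -0.3083,  0.0008]), 0.73), (array([ 5.964e-01, -2.036e-01,  2.000e-04]), 0.69)]
scene guide_mouth [(array([0.46  , 0.0354, 0.0993]), 0.97)]
top probe_head [(array([ 0.433 , -0.3131,  0.0889]), 0.62), (array([ 0.5338, -0.3081,  0.1373]), 0.5)]
top stand [(array([ 5.354e-01, -3.050e-01,  2.000e-04]), 0.84), (array([ 0.5934, -0.2068, -0.0013]), 0.57)]
top guide_mouth [(array([0.4553, 0.0306, 0.0958]), 0.94), (array([ 0.534 , -0.3072,  0.1357]), 0.21)]
t 14.45 pos [ 0.5329 -0.3052  0.2588] ytool -20.48 F [-0.2 -0.3 -0.2] open 0.056 q [-0.6   0.15  1.39  0.    1.6  -0.25]
  shift [  0.6   0.9 140.8] turn 0.02
[[347.43947552 229.50465214]] [[144.76936924 209.4482815 ]
 [150.98057675 227.36305329]]
```

View pics/c5.png

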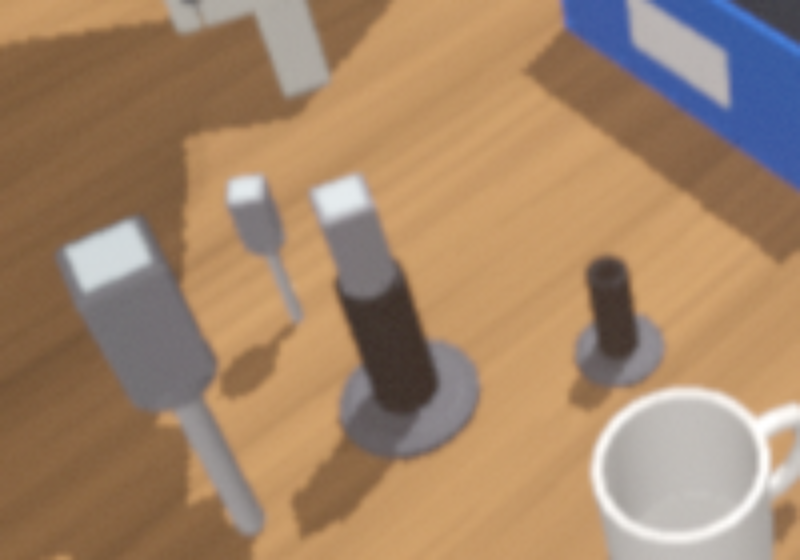

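>>> play_rows(increments="-0.5 1 20 0 -0.2;-0.5 1 50 0 -0.2;-0.5 1 75 0 -0.2;-0.5 1 95 0 -0.2;-0.5 1 110 0 -0.2;-0.5 1 120 0 -0.2;-0.5 1 128 0 -0.2;-0.5 1 134 0 -0.2;-0.5 1 138 0 -0.2;-0.5 1 140 0 -0.2;-0.5 1 140 0 -0.2")

```text
t: 15.55
tool_pos: [0.5337, -0.3062, 0.1188]
orientation: [2.581, 1.79, 0.0]
force: [0.7, -0.4, -0.3]
opening: 0.0561
gripper_force: 0.0
```

>>> play_rows(increments="0 0 0 0 0.1;0 0 0 0 0.3;0 0 0 0 0.4;0 0 0 0 0.5;0 0 0 0 1;0 0 0 0 1;0 0 0 0 1", force=15)

```text
t: 16.25
tool_pos: [0.5336, -0.3061, 0.1188]
orientation: [2.581, 1.791, 0.0]
force: [-0.3, 0.1, 2.0]
opening: 0.0262
gripper_force: 15.0
```

```bash
python3 - <<'E'
from boxmodel import *
goto([.534,-.305,.118],-20.5);s=robot.read_state();print(s["gripper_force"],s["wrist_torque"])
E
```

```text
t 16.25 pos [ 0.5336 -0.3061  0.1188] ytool -20.5 F [-0.3  0.1  2. ] open 0.0262 q [-0.6   0.24  1.55 -0.    1.35 -0.25]
  shift [1.2 0.  0.8] turn -0.0
15.000211000442505 [ 0.02991968  0.32164439 -0.02649752]
```

>>> play_rows(increments="0 0 -2 0 1;0 0 -6 0 1;0 0 -15 0 1;0 0 -30 0 1;0 0 -50 0 1;0 0 -75 0 1;0 0 -100 0 1;0 0 -125 0 1;0 0 -145 0 1;0 0 -157 0 1;0 0 -162 0 1;0 0 -162 0 1", force=25)

```text
t: 17.45
tool_pos: [0.5338, -0.3063, 0.2814]
orientation: [2.58, 1.79, 0.001]
force: [-0.5, 0.1, -0.9]
opening: 0.0258
gripper_force: 25.0
```

```bash
python3 - <<'E'
from boxmodel import *
a=snap("scene","s4.png");b=snap("top","t4.png")
G=[];
for k in range(3):
  for n in("scene","top"):
    robot.read_camera(n); d=robot.landmark_of(n,"guide_mouth"); d=[x for x in d if abs(x["centre"][1]-.035)<.03]
    if d: G.append(d[0]["centre"]); print(n,np.round(G[-1],4),d[0]["conf"])
    print(n,"probe",[np.round(x["centre"],4).tolist() for x in robot.landmark_of(n,"probe")])
print(np.mean(G,0), box(.4884,.0408,-.03,[[-.03,-.01,.098]]))
goto([.4575,.0345,.28],0)
goto([.4575,.0345,.28],-20.5)
t=robot.read_state()["tool_pos"]; print(proj("scene",[t+[0,0,-.103],t]))
for im,c in((a,0),):
  cv2.imwrite("pics/c6.png",cv2.resize(im[60:260,60:320],(780,600)))
cv2.imwrite("pics/c7.png",cv2.resize(b[180:310,158:258],(400,520)))
E
```

```text
scene [0.4582 0.0348 0.0993] 0.62
scene probe [[0.5302, -0.3047, 0.1774], [0.5337, -0.4076, -0.0014], [0.4363, -0.3139, 0.0013]]
top [0.4552 0.0332 0.0939] 0.71
top probe [[0.5325, -0.305, 0.1742], [0.4378, -0.313, -0.001]]
scene [0.4578 0.0352 0.0992] 0.82
scene probe [[0.5317, -0.3045, 0.1797], [0.5334, -0.4077, -0.004], [0.4383, -0.3143, -0.004]]
top [0.4567 0.031  0.0981] 0.78
top probe [[0.4371, -0.3157, 0.0001], [0.532, -0.3057, 0.1741]]
scene [0.4558 0.0337 0.0986] 0.81
scene probe [[0.4386, -0.3145, -0.0007], [0.5307, -0.4067, -0.0025], [0.5305, -0.3024, 0.178]]
top [0.4536 0.0317 0.0956] 0.91
top probe [[0.5327, -0.3065, -0.0001], [0.4364, -0.3185, 0.0012], [0.5326, -0.3045, 0.1763]]
[0.45621667 0.03326667 0.09745   ] [[0.45811354 0.03170436 0.098     ]]
t 18.45 pos [ 0.5336 -0.3061  0.2807] ytool -20.5 F [-0.4  0.7  0.1] open 0.0258 q [-0.6   0.15  1.35 -0.    1.64 -0.25]
  shift [ 292.4 -190.6    0.7] turn -20.5
t 18.45 pos [ 0.5336 -0.3061  0.2807] ytool -20.5 F [-0.4  0.7  0.1] open 0.0258 q [-0.6   0.15  1.35 -0.    1.64 -0.25]
  shift [ 292.4 -190.6    0.7] turn -0.0
[[142.55210725 204.52032512]
 [127.4681371  161.19440197]]
```

View pics/c6.png

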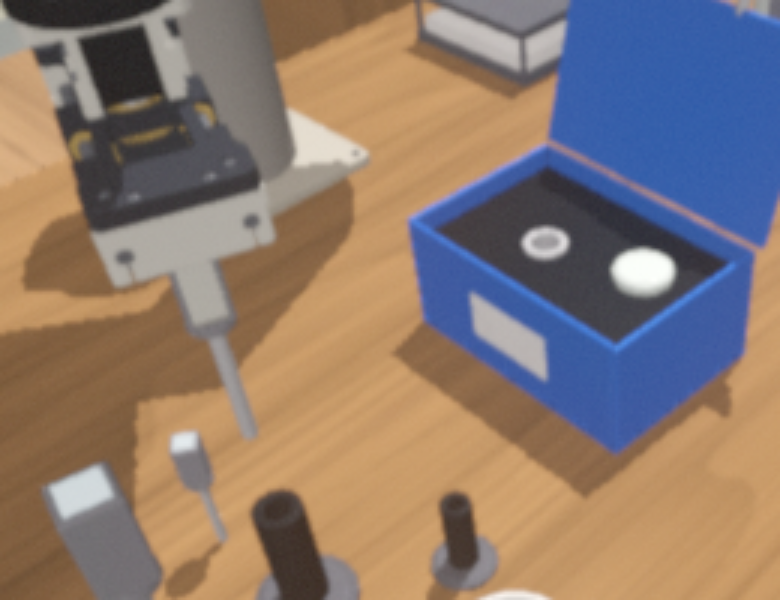

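>>> play_rows(increments="6 -4 0 0 1;20 -13 0 0 1;41 -27 0 0 1;64 -42 0 0 1;90 -59 0 0 1;117 -76 0 0 1;146 -95 0 0 1;175 -114 0 0 1;201 -131 0 0 1;227 -149 0 0 1;251 -164 0 0 1;268 -175 0 0 1;281 -184 0 0 1;288 -188.5 0 0 1;291.4 -190.5 0 0 1;291.4 -190.5 0 0 1;291.4 -190.5 0 0 1;291.4 -190.5 0 0 1")

```text
t: 20.25
tool_pos: [0.4573, 0.0329, 0.2806]
orientation: [2.582, 1.789, -0.0]
force: [-0.3, -0.0, -0.4]
opening: 0.0257
gripper_force: 25.0
```

```bash
python3 - <<'E'
from boxmodel import *
def ring(im,uv,n):
    u,v=np.int32(uv); k=8; w=18
    g=cv2.resize(im[v-w:v+w,u-w:u+w],None,fx=k,fy=k,interpolation=cv2.INTER_CUBIC).min(2)
    cs=[c for c in cv2.findContours(((g>105)*255).astype(np.uint8),0,1)[0] if cv2.contourArea(c)>64*30]
    for c in cs:
        e=cv2.fitEllipse(cv2.convexHull(c)); p=np.array(e[0])/k-.44+[u-w,v-w]
        print(n,"ellipse",np.round(p,2),np.round(np.array(e[1])/k,1),ray(n,p,.098))
a=cv2.imread("pics/s4.png");b=cv2.imread("pics/t4.png")
ring(a,proj("scene",[[.457,.0335,.098]])[0],"scene"); ring(b,proj("top",[[.457,.0335,.098]])[0],"top")
A=snap("scene","s5.png");B=snap("top","t5.png")
goto([.457,.0335,.28],-20.5)
t=robot.read_state()["tool_pos"]; tip=t+[0,0,-.103]
print("tip pred px",proj("scene",[tip,tip+[0,0,.08]]))
for k in range(2): 
    robot.read_camera("scene"); print([np.round(x["centre"],4).tolist() for x in robot.landmark_of("scene","probe")], tip)
c=cv2.resize(A[60:190,170:310],(800,743))[100:700]
for p,col in zip(proj("scene",[tip,[.457,.0335,.098]]),((0,0,255),(0,255,255))): cv2.circle(c,tuple(np.int32((p+.5-[170,60])*800/140-[0,100])),2,col,-1)
cv2.imwrite("pics/c8.png",c)
E
```

```text
scene ellipse [241.34 140.55] [11.7 16.7] [0.45733549 0.03137055 0.098     ]
top ellipse [208.95 254.36] [15.4 15.7] [0.4570966  0.03264438 0.098     ]
t 20.35 pos [0.4573 0.033  0.2806] ytool -20.56 F [ 0.2 -0.7 -0.5] open 0.0258 q [-0.04 -0.28  1.76 -0.    1.65  0.32]
  shift [ 0.4 -0.4  0.6] turn -0.06
tip pred px [[240.26592621 113.75109146]
 [238.5537811   83.46290559]]
[[0.4387, -0.3151, -0.0015], [0.4542, 0.0379, 0.1792], [0.5327, -0.4074, -0.0041]] [0.45728447 0.0330055  0.17755982]
[[0.5316, -0.4081, -0.0025], [0.4399, -0.3145, 0.0001], [0.457, 0.0383, 0.1804]] [0.45728447 0.0330055  0.17755982]
```

View pics/c8.png

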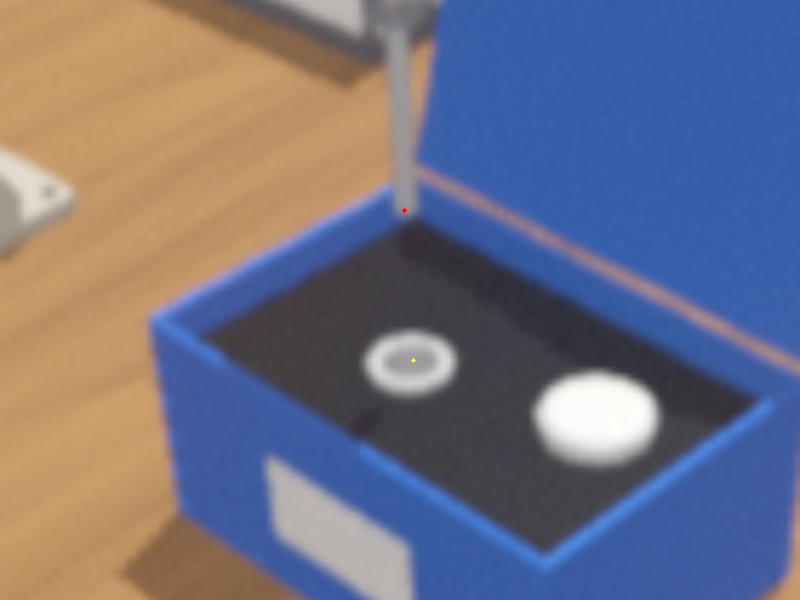

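>>> play_rows(increments="-0.5 0 5 0 1;-0.5 0 15 0 1;-0.5 0 27 0 1;-0.5 0 40 0 1;-0.5 0 52 0 1;-0.5 0 60 0 1;-0.5 0 65 0 1;-0.5 0 67 0 1;-0.5 0 67 0 1;-0.5 0 67 0 1")

```text
t: 21.55
tool_pos: [0.4573, 0.033, 0.2142]
orientation: [2.581, 1.79, 0.001]
force: [0.0, -0.8, -0.2]
opening: 0.026
gripper_force: 25.0
```

```bash
python3 - <<'E'
from boxmodel import *
A=snap("scene","s6.png");B=snap("top","t6.png")
goto([.4572,.0323,.1418],-20.5)
t=robot.read_state()["tool_pos"]; tip=t+[0,0,-.1038]
print(tip)
c=cv2.resize(A[105:165,200:280],(800,600),interpolation=cv2.INTER_CUBIC)
for p,col in zip(proj("scene",[tip,tip+[0,0,.03],[.4572,.0323,.098]]),((0,0,255),(0,0,255),(0,255,255))): cv2.circle(c,tuple(np.int32((p+.5-[200,105])*10)),3,col,-1)
# predicted rim circles: stem end and bore mouth
for ctr,r,col in((tip,.005,(0,0,255)),(np.array([.4572,.0323,.098]),.013,(0,255,255)),(np.array([.4572,.0323,.098]),.02,(0,255,0))):
    w=np.linspace(0,2*np.pi,40); P=ctr+np.c_[r*np.cos(w),r*np.sin(w),0*w]
    cv2.polylines(c,[np.int32((proj("scene",P)+.5-[200,105])*10)],True,col,1)
cv2.imwrite("pics/c9.png",c)
E
```

```text
t 21.65 pos [0.4574 0.033  0.2142] ytool -20.5 F [-0.1 -0.1 -0.7] open 0.0257 q [-0.04 -0.26  1.87  0.    1.53  0.32]
  shift [-0.8  0.  72.4] turn -0.0
[0.45736847 0.03304195 0.1104453 ]
```

View pics/c9.png

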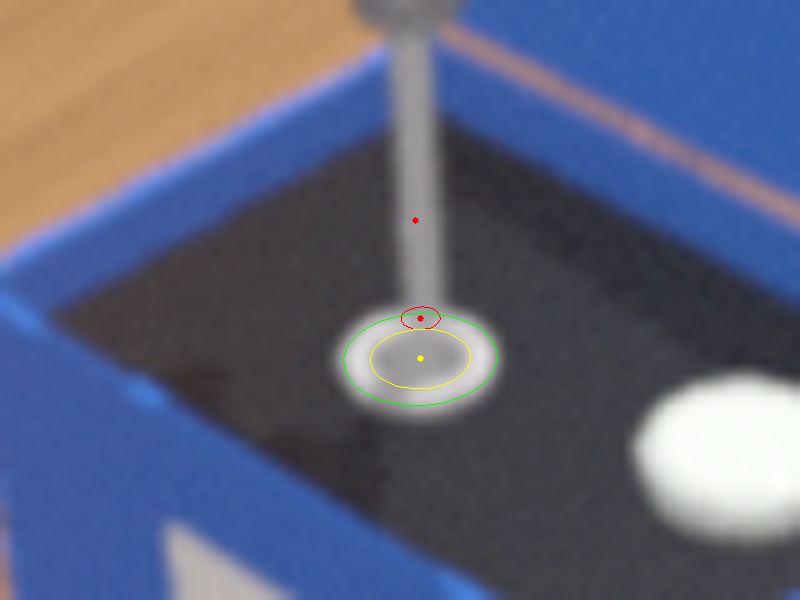

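>>> play_rows(increments="-0.9 -0.3 0 0 1;-0.9 -0.3 3 0 1;-0.9 -0.3 8 0 1;-0.9 -0.3 14 0 1;-0.9 -0.3 20 0 1;-0.9 -0.3 25 0 1;-0.9 -0.3 25 0 1")

```text
t: 22.35
tool_pos: [0.4558, 0.0324, 0.1874]
orientation: [-2.58, -1.79, 0.002]
force: [0.5, -0.1, -0.4]
opening: 0.0257
gripper_force: 25.0
```

```bash
python3 - <<'E'
from boxmodel import *
A=snap("scene","s7.png")
goto([.4571,.0322,.1418],-20.5)
c=cv2.resize(A[105:165,200:280],(800,600),interpolation=cv2.INTER_CUBIC)
cv2.imwrite("pics/c10.png",c)
E
```

```text
t 22.4 pos [0.456  0.0323 0.188 ] ytool -20.5 F [-0.3  0.2 -1.7] open 0.026 q [-0.04 -0.25  1.91 -0.    1.48  0.32]
  shift [ 0.3  1.1 46.2] turn -0.0
```

View pics/c10.png

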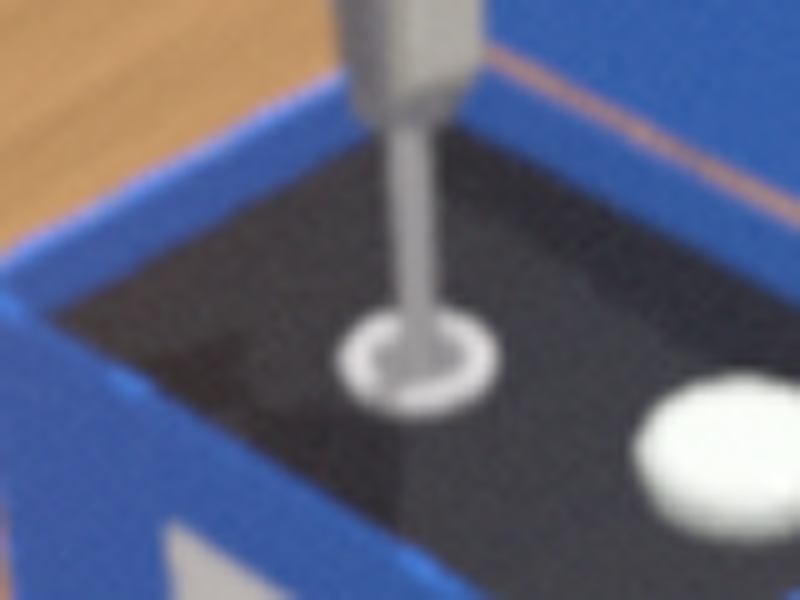

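>>> play_rows(increments="0 0.4 3 0 1;0 0.4 9 0 1;0 0.4 16 0 1;0 0.4 23 0 1;0 0.4 30 0 1;0 0.4 37 0 1;0 0.4 42 0 1;0 0.4 45 0 1;0 0.4 46 0 1;0 0.4 46 0 1;0 0.4 46 0 1;0 0.4 46 0 1;0 0.4 46 0 1")

```text
t: 23.7
tool_pos: [0.457, 0.0322, 0.1429]
orientation: [2.581, 1.79, 0.001]
force: [0.3, -0.7, -1.0]
opening: 0.0256
gripper_force: 25.0
```

```bash
python3 - <<'E'
from boxmodel import *
goto([.4571,.0322,.1418],-20.5)
robot.read_camera("scene")
for q in("probe_head","lid_bar"): print(q,[(np.round(d["centre"],4),round(d["conf"],2)) for d in robot.landmark_of("scene",q)])
goto([.4571,.0322,.1418],-20.5)
E
```

```text
t 23.7 pos [0.457  0.0322 0.1429] ytool -20.5 F [ 0.3 -0.7 -1. ] open 0.0256 q [-0.04 -0.22  1.96  0.    1.39  0.32]
  shift [0.1 0.1 1.1] turn -0.0
probe_head [(array([ 0.4361, -0.3154,  0.0913]), 0.77), (array([ 0.5307, -0.4058,  0.1717]), 0.72), (array([0.4563, 0.0319, 0.1612]), 0.51)]
lid_bar [(array([0.4952, 0.1881, 0.3186]), 0.83)]
t 23.85 pos [0.4569 0.0322 0.1427] ytool -20.5 F [ 0.4  0.4 -0.1] open 0.0258 q [-0.04 -0.21  1.96 -0.    1.39  0.32]
  shift [0.1 0.2 0.9] turn -0.0
```

>>> play_rows(increments="0 0 1 0 1;0 0 1 0 1;0 0 1 0 1;0 0 1 0 1;0 0 1 0 1")

```text
t: 24.35
tool_pos: [0.4568, 0.0322, 0.1417]
orientation: [2.581, 1.791, 0.0]
force: [0.2, -0.4, -0.8]
opening: 0.0261
gripper_force: 25.0
```

```bash
python3 - <<'E'
from h import *
goto([.4571,.0322,.1418],-20.5); print(robot.close_job())
E
```

```text
t 24.35 pos [0.4568 0.0322 0.1417] ytool -20.5 F [ 0.2 -0.4 -0.8] open 0.0261 q [-0.04 -0.21  1.96 -0.    1.39  0.32]
  shift [ 0.1  0.3 -0.1] turn -0.0
the job is handed in; nothing more can be done
None
```

I handed the job in at 24.4 s: the lid is back on its stop, and the arm holds the middle-sized probe upright and centred in the guide, about 60 mm below its mouth, with no contact force showing on the box.

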